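Rearrange the espresso station after a cold brew

ROBOT

A 7-joint arm with a two-finger parallel gripper is mounted at the origin on the work surface. World frame = base frame: x ahead of the robot, y to its left, z up, the work surface at z = 0. Lengths are in m, angles in rad, forces in N, time in s.
With the tool pointing down it reaches from about 0.4 to 0.85 m from the base axis. Payload 4.5 kg.
Tool frame: the origin (TCP) lies on the mounting face of the last link; the fingertips stand 166 mm ahead of it and the grasp point (between the pads) lies 147 mm ahead of it; z points along the fingers, y is the line along which they close (so a half turn about z gives the same grasp; the last joint's range is limited). The gripper opens to 88 mm and grips with 3 to 60 N. Pads are 18 mm wide; open, the fingers measure 123 mm over their backs; the gripper's body (75 mm by 187 mm) begins 45 mm behind the grasp point.
Start: joints at [1.28, 0.689, -0.195, 1.565, 0.157, 0.902, -0.215], TCP at [0.199, -0.592, 0.405] pointing down, gripper open.
Joint ranges: [-3.01, 3.01], [-0.46, 2.08], [-1.47, 1.51], [0.13, 2.56], [-1, 4.14], [0.04, 2.09], [-2.66, 2.66]. Speed limits (rad/s): [2.57, 2.57, 3.14, 3.14, 3.14, 3.14, 3.14].

INTERFACE

Orientations are given as a unit quaternion [x, y, z, w].
In Python, from plant import r, snapshot gives the robot as it stands. The module is installed in compiled form; this text tells all that it offers.
- The arm moves only by the tool move_arm, never from a script. Its argument "rows" is a list of rows, each a list of 5 numbers: the shift along the tool's x, y, z in m, then the turn about the tool's z in rad, then the finger opening in m, from 0 to 0.0881. In form: [[dx, dy, dz, spin, claw], ...]. A call has 1 to 10 rows; each row shifts and turns the commanded pose from where the row before left it, along the tool's axes as they then stand; what a row does not reach is not made up. A row lasts 1/12 s, in which the tool goes at most 41.7 mm and 7.16 degrees, less where a joint would pass 70% of its speed; a pose out of reach is approached as far as the arm can. A call with a gripper value outside its range is refused whole. The fingers move at their own pace and stop on an object; "newtons" is the grip in N (left out, the last holds). Time passes only in rows, so rows that do not move let the fingers close. It gives the time, the measured TCP pose, the force, the opening and the grip force at its end, in the units of the state.
- r.get_state(): the state, without advancing time (a new reading comes with each control period).
- snapshot(name): name is "scene" or "top" or "wrist"; returns a dict with "color" (400x640x3 uint8, red, green, blue), "depth" (400x640 float32, m along the optical axis (not along the pixel's ray), 0 where there is no reading), "mtx" (3x3 intrinsics, pixels), "eye" and "orientation" of the camera in the world. Camera axes: x right, y up, looking along -z (the intrinsics and any distortion apply to the point x, -y, -z); pixel columns grow to the right and rows downward; lengths in m; the calibration is good to about 2 mm. A picture is of the moment at which its call begins.
- r.finish_job(): hands the job in; it is judged then, once.
The state is a dict: "clock": time; "q": joint angles; "qd": joint speeds; "joint_torque": joint torques, N m; "tool_pos": TCP position; "eef_rot": TCP orientation; "contact_force": force on the tool from outside, world axes, zero at the start; "moment": the same for the moment, N m; "opening": opening from 0.0 (shut) to 1.0 (fully open); "finger_force": force on a finger pad.
Only numpy, scipy, OpenCV 4.12 (cv2) and the standard library are available. Lean on these libraries where they do the work, as an engineer would, in place of code of your own. Each camera call takes 0.05 s, during which the arm holds its last target. There are 200 camera calls.

TASK

The cold brew is ready, so set the station up for the next espresso: stand the steel infuser from the glass carafe in its steel drip dish, close the carafe with its glass lid, stand the leveling tool in its walnut rest, and stand the grey cup that is now in that rest in the middle of the scale's platform. Each of the four is now in another's place, so one of them can wait on the free rubber mat meanwhile. Set things down rather than drop them, tip nothing over, and leave the spare cup on its saucer alone.

Things in the scene. Friction and masses are not known exactly. Their poses are not given: they have to be found in the camera images.
- infuser: Cold-brew infuser, loose, 0.22 kg: dark steel mesh tube, 46 mm wide, 75 tall, flat bottom; bright collar 80 wide (75-80 mm up); black knob on a thin neck, head 31 wide at 94-112 mm, top 114. Origin: centre of the bottom, z up; round. Grip the head about 104 mm up. Starts hung by its collar on the carafe's rim, bottom 55 mm above the counter: lift 80 mm straight up to clear the mouth.
- lid: Carafe lid of clear borosilicate glass, loose, 0.11 kg: plug 52 mm wide, 12 high with a dark seal; disc 82 wide (12-18 mm up); glass knob on a thin neck, head 31 wide at 34-50 mm, top 53. Origin: centre of the plug's underside, z up; round. Grip the head about 43 mm up. Starts on its plug on the scale. Closed, plug in the mouth and disc flat on the rim, it is 118 mm above the carafe's origin.
- leveler: Coffee leveling tool, loose, 0.42 kg: stainless base 58 mm wide and 20 high, a narrow neck, a walnut knob 44 wide at 32-53 mm, top 58. Origin: centre of the underside, z up; round. Grip the knob about 44 mm up. Starts in the drip dish.
- cup: Matte grey espresso cup without handle, loose, 0.17 kg, 62 mm tall: outer wall straight, 62 wide from 24 mm up to the rim, foot 50 wide, wall 4 thick, open top. Origin: centre of the underside, z up; round. Grip across the outside about 43 mm up. It is the cup that starts in the walnut rest.
- carafe: Clear glass carafe with a black neck band, fixed, 112 mm wide, 130 tall; rim 72 outside, round mouth 65 inside. Origin: centre of the underside, z up. The lid's place; at the start the infuser hangs in its mouth. With either in it, it is at most 171 mm tall, the tallest thing among the places.
- dish: Round stainless drip dish, fixed, 102 mm wide, rim 14 high, flat floor about 92 wide and 3 above the origin (centre of the underside), z up. The infuser's place: upright on the floor, anywhere inside the rim. The leveling tool starts in it.
- rest: Round walnut rest, fixed, 92 mm wide, 12 high, with a cork-lined round recess 74 wide whose floor is 6 above the origin (centre of the underside), z up. The leveling tool's place: flat on the recess floor. The grey cup starts in it.
- scale: Black plastic digital scale, green rocker switch on its side, fixed, 150 by 125 mm; dark grey platform 114 by 116 with a thin circle 86 wide, platform top 22 above the origin. Origin: at counter height under the platform's centre, z up, x away from the display strip. The cup's place: upright in the platform's middle. The glass lid starts on it.
- mat: Black rubber tamping mat, fixed, 130 (x) by 110 (y) by 8 mm, empty: the free spot. Origin: centre of the underside, top 8 mm higher. All places are 16 cm apart or more, centre to centre; other equipment stands along the counter's far edge (x above 0.80 m) and sides (y beyond 0.53 m either way).
- spare_cup: The second cup, the grey cup's twin, loose on a fixed grey saucer 126 mm wide. Origin: centre of the underside. It must stay (a shift above 15 mm fails). A loose steel milk jug, 95 mm tall and 74 wide with a handle, also stands among the places, 16 cm or more from each.
Not all that is in view belongs to the job. What is shaped like the lid but purple is not meant.

How it is judged:
At the end, for the whole second after the job is handed in: Infuser upright in the drip dish (26 mm of its centre), lid flat on the carafe (10 mm), leveling tool flat in its rest (11 mm), cup upright on the scale (15 mm of the platform centre); heights within 4 mm, tilt below 0.09 rad, at rest; spare cup shifted less than 15 mm (horizontal distance between infuser and dish below 0.026 m and z of infuser in the frame of dish between -0.001 and 0.007 m and angle between each of infuser, lid, leveler, cup, spare_cup's own z axis and vertical below 0.09 rad and linear speed of each of infuser, lid, leveler, cup below 0.02 m/s and horizontal distance between lid and carafe below 0.01 m and z of lid in the frame of carafe between 0.114 and 0.122 m and horizontal distance between leveler and rest below 0.011 m and z of leveler in the frame of rest between 0.002 and 0.01 m and horizontal distance between cup and scale below 0.015 m and z of cup in the frame of scale between 0.018 and 0.026 m and distance of spare_cup from where it was at the start of the episode below 0.015 m); the robot touches nothing.
It fails at once if one of the four things is tipped over (angle between any of infuser, lid, leveler, cup's own z axis and vertical above 0.7 rad).
It fails at once if one of the four things is dropped: it falls freely from more than about 3 cm ((linear speed of infuser above 0.75 m/s and contact force between the fingers and infuser below 0.05 N) or (linear speed of lid above 0.75 m/s and contact force between the fingers and lid below 0.05 N) or (linear speed of leveler above 0.75 m/s and contact force between the fingers and leveler below 0.05 N) or (linear speed of cup above 0.75 m/s and contact force between the fingers and cup below 0.05 N)).
It fails at once if the spare cup is shifted by more than 15 mm or tipped (distance of spare_cup from where it was at the start of the episode above 0.015 m or angle between spare_cup's own z axis and vertical above 0.3 rad).
It also fails if it takes over 134 s, if anything falls off the work surface, if the arm or the gripper's body presses on something with over 40 N, if the wrist force passes 120 N, or if a joint passes its speed limit or range.

## Working session

There is one attempt and no reset: what is moved stays moved. The work goes in short steps, Python scripts to look and compute and a tool call to move; the robot and the scene stay as the last step left them, time stands still between calls to the robot, and variables do not carry over. Pictures are saved under pics/ and viewed, at most 14 in all, crops included, and the job is handed in when it is done.

Besides the shell and the picture viewer there is one more tool, called after ">>>" by a JSON object that holds its "op" and its "data", one argument or row to a line. move_arm: Moves the arm, as the interface text tells. Its arguments: {"type":"object","properties":{"rows":{"type":"array"},"newtons":{"type":"number"}},"required":["rows"]}

```bash
mkdir -p pics; cat > h.py <<'E'
import numpy as np, cv2
from plant import r, snapshot
from scipy.spatial.transform import Rotation as R
def save(n,s): cv2.imwrite('pics/'+n+'.png', s['color'][:,:,::-1])
def rot(s):
    o=np.array(s['orientation']); return R.from_quat(o).as_matrix() if o.size==4 else o.reshape(3,3)
def ray(s,u,v):
    K=np.array(s['mtx']); d=np.array([(u-K[0,2])/K[0,0],-(v-K[1,2])/K[1,1],-1.]); return rot(s)@d
def onplane(s,u,v,z):
    d=ray(s,u,v); e=np.array(s['eye']); return e+d*(z-e[2])/d[2]
def cloud(s):
    K=np.array(s['mtx']); v,u=np.mgrid[:400,:640]; D=s['depth']
    p=np.stack([(u-K[0,2])/K[0,0]*D,-(v-K[1,2])/K[1,1]*D,-D],-1); P=p@rot(s).T+np.array(s['eye']); P[D==0]=np.nan; return P
E
python3 - <<'E'
from h import *
st=r.get_state();print(st)
for n in('top','scene'):
    s=snapshot(n);save(n+'0',s);print(n,s['mtx'],s['eye'],s['orientation']);np.savez(n+'0.npz',**s)
E
```

```text
{'clock': 0.0, 'q': array([ 1.27980964,  0.68999157, -0.19452597,  1.56633831,  0.1573111 ,
        0.90249641, -0.21509732]), 'qd': array([-0.00051819, -0.00156135, -0.00020729,  0.00137757, -0.00016494,
       -0.00043491, -0.00146413]), 'joint_torque': array([ 4.04234906e-04, -5.27567983e+01, -1.26672953e+00, -1.53433603e+01,
       -5.25527378e-02,  6.51547292e-03,  1.66312129e-04]), 'tool_pos': array([ 0.19931501, -0.59202228,  0.40390685]), 'eef_rot': array([ 9.86834446e-01,  1.61731044e-01, -2.14176197e-04, -8.94652665e-04]), 'contact_force': array([0.07733098, 0.63954545, 0.37036276]), 'moment': array([-0.01152941, -0.00650464, -0.00109255]), 'finger_force': 0.0, 'opening': 1.0039299250382334}
top [[387.00018118   0.         316.14225794]
 [  0.         387.00018118 197.37832658]
 [  0.           0.           1.        ]] [0.53296863 0.01191707 1.00265676] [-0.01312253  0.02629655  0.70954285 -0.70404917]
scene [[384.40645484   0.         319.08911617]
 [  0.         384.40645484 199.28291542]
 [  0.           0.           1.        ]] [ 1.30750058 -0.07992234  0.54134461] [0.35028964 0.31555971 0.59464839 0.65123922]
```

View pics/top0.png

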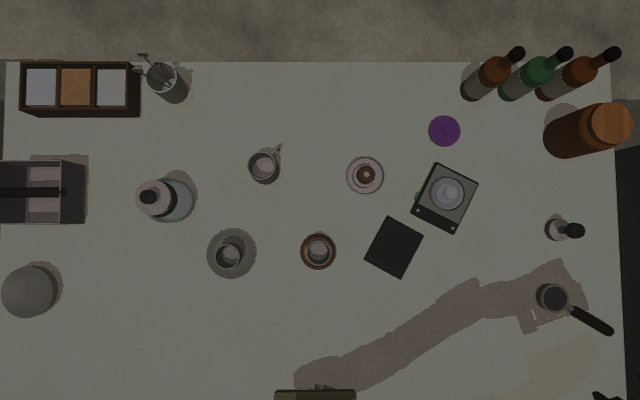

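View pics/scene0.png

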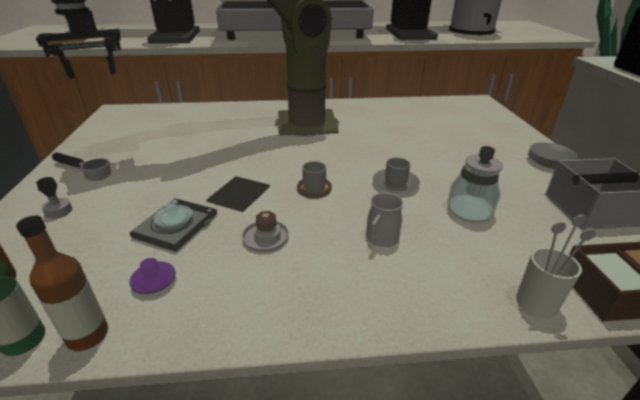

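The top view shows, at pixel (col,row):
- The infuser is in the carafe at (165,198).
- Of the two grey cups, (231,253) stands on a grey saucer, so it is the spare. (318,251) is in the walnut rest, so it is the one meant.
- The leveler is in the dish at (365,175). The upright tool at (565,230) is in no dish, so it isn't the leveler.
- Of the two lid shapes, (446,193) is clear glass on the scale and is the one meant. (444,130) is purple, so it is not.
- The mat is at (394,247) and the jug at (264,166).

I'll confirm this in an enlarged crop.

```bash
python3 - <<'E'
from h import *
s=dict(np.load('top0.npz'))
c=s['color'][110:290,125:495,::-1].astype(float)
c=cv2.resize(np.clip(255*(c/255/0.6)**0.7,0,255).astype(np.uint8),None,fx=2.16,fy=2.16,interpolation=cv2.INTER_CUBIC)
cv2.imwrite('pics/crop0.png',c)
P=cloud(s)
for n,u,v,z in [('inf',156,198,.169),('cupin rest',318,251,.05),('rest',318,251,.012),('dish',365,175,.014),('leveler',366,174,.06),('scale',446,193,.022),('lid',448,193,.07),('mat',394,247,.008),('spare',231,253,.06),('jug',264,166,.09)]:
    print(n,onplane(s,u,v,z).round(3),'depthpt',P[v,u].round(3))
E
```

```text
inf [0.581 0.339 0.169] depthpt [0.582 0.345 0.153]
cupin rest [ 0.455 -0.01   0.05 ] depthpt [ 0.452 -0.01   0.015]
rest [ 0.451 -0.01   0.012] depthpt [ 0.452 -0.01   0.015]
dish [ 0.645 -0.133  0.014] depthpt [ 0.64  -0.126  0.06 ]
leveler [ 0.642 -0.129  0.06 ] depthpt [ 0.642 -0.129  0.061]
scale [ 0.596 -0.339  0.022] depthpt [ 0.593 -0.322  0.069]
lid [ 0.593 -0.326  0.07 ] depthpt [ 0.593 -0.325  0.075]
mat [ 0.459 -0.206  0.008] depthpt [ 0.459 -0.206  0.006]
spare [0.453 0.201 0.06 ] depthpt [0.448 0.211 0.008]
jug [0.659 0.118 0.09 ] depthpt [0.671 0.128 0.003]
```

View pics/crop0.png

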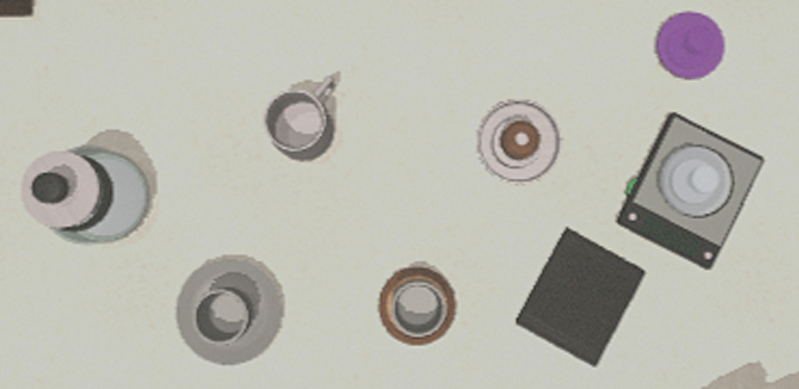

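The crop confirms each identity: at crop pixels, the cup is in the rest at (418,306), the leveler in the dish at (520,139), and the clear lid on the scale at (697,181). Next I'll refine positions from depth and start moving towards the middle.

```bash
cat >> h.py <<'E'
def circ(P,x,y,z0,z1,rad,im=None):
    m=(P[...,2]>z0)&(P[...,2]<z1)&(np.hypot(P[...,0]-x,P[...,1]-y)<rad)
    q=P[m][:,:2]
    if len(q)<5: return None
    c,rr=cv2.minEnclosingCircle((q*1000).astype(np.float32)); return np.round(c,1),round(rr,1),'med',(np.median(q,0)*1000).round(1),'z',(np.median(P[m][:,2])*1000).round(1),len(q)
def where():
    st=r.get_state();x=R.from_quat(st['eef_rot']).as_matrix()
    print('t',round(st['clock'],2),'grasp',(st['tool_pos']+.147*x[:,2]).round(4),'yaw',round(np.degrees(np.arctan2(x[1,0],x[0,0])),2),'q',st['q'].round(2),'F',st['contact_force'].round(1),'open mm',round(st['opening']*88.1,1),st['finger_force'])
E
python3 - <<'E'
from h import *
s=dict(np.load('top0.npz'));P=cloud(s)
for n,a in dict(cup=(.453,-.01,.045,.08,.05),rest=(.453,-.01,.007,.03,.06),lev=(.642,-.129,.05,.07,.04),dish=(.645,-.133,.008,.03,.065),collar=(.58,.335,.12,.142,.06),infknob=(.58,.335,.155,.18,.03),lidknob=(.593,-.327,.062,.09,.03),liddisc=(.593,-.327,.033,.05,.055),spare=(.453,.2,.05,.08,.05),jug=(.66,.118,.08,.1,.06)).items(): print(n,circ(P,*a))
for n,x,y,z0,z1,rad in [('scale',.59,-.33,.013,.03,.12),('mat',.459,-.206,.004,.014,.09)]:
    m=(P[...,2]>z0)&(P[...,2]<z1)&(np.hypot(P[...,0]-x,P[...,1]-y)<rad)
    print(n,cv2.minAreaRect((P[m][:,:2]*1000).astype(np.float32)),np.median(P[m][:,2]))
E
```

```text
cup (array([452.1, -10.5]), 30.8, 'med', array([446.6, -11.4]), 'z', np.float64(67.9), 166)
rest (array([450.5, -10.4]), 45.9, 'med', array([451.5, -10.4]), 'z', np.float64(12.6), 758)
lev (array([ 641.8, -129.4]), 21.9, 'med', array([ 641.8, -128.6]), 'z', np.float64(60.8), 247)
dish (array([ 644.4, -133.5]), 50.9, 'med', array([ 637.3, -125.1]), 'z', np.float64(16.2), 334)
collar (array([584., 359.]), 39.9, 'med', array([580.5, 350.6]), 'z', np.float64(135.9), 810)
infknob (array([584. , 357.7]), 14.6, 'med', array([582.8, 353.2]), 'z', np.float64(169.3), 137)
lidknob (array([ 593.9, -333.7]), 15.5, 'med', array([ 593.6, -331.6]), 'z', np.float64(74.6), 137)
liddisc (array([ 594.4, -334.2]), 41.1, 'med', array([ 592.8, -328. ]), 'z', np.float64(40.4), 681)
spare (array([445.2, 209.5]), 31.2, 'med', array([444.3, 210.8]), 'z', np.float64(65.4), 201)
jug (array([670.5, 115. ]), 46.5, 'med', array([674., 126.]), 'z', np.float64(92.8), 238)
scale ((566.9288330078125, -324.952880859375), (130.02346801757812, 192.9351043701172), 61.911006927490234) 0.021310146639663574
mat ((466.4771423339844, -206.4894256591797), (171.20938110351562, 150.6708984375), 64.31465911865234) 0.008454496595139305
```

>>> {"op": "move_arm", "data": {
  "rows": [
    [0,0,0,0.109,0.088],
    [0,0,0,0.108,0.088],
    [0,0,0,0.108,0.088],
    [0.035,-0.02,0,0,0.088],
    [0.035,-0.02,0,0,0.088],
    [0.035,-0.02,0,0,0.088],
    [0.035,-0.02,0,0,0.088],
    [0.035,-0.02,0,0,0.088],
    [0.02,-0.035,0,0,0.088],
    [0.02,-0.035,0,0,0.088]
  ],
  "newtons": 20
}}

```text
clock: 0.93
tool_pos: [0.4161, -0.4208, 0.4041]
eef_rot: [1.0, 0.0, 0.0, -0.0]
contact_force: [0.1, 1.1, 0.1]
opening: 0.994
finger_force: 0.0
```

>>> {"op": "move_arm", "data": {
  "rows": [
    [0.0036,-0.04,0,0,0.088],
    [0.0036,-0.04,0.01,0,0.088],
    [0.0036,-0.04,0.01,0,0.088],
    [0.0036,-0.04,0.01,0,0.088],
    [0.0036,-0.04,0.01,0,0.088],
    [0.0036,-0.04,0.01,0,0.088],
    [0.0036,-0.04,0.01,0,0.088],
    [0.0036,-0.04,0.01,0,0.088],
    [0.0036,-0.04,0.01,0,0.088],
    [0.0036,-0.04,0.01,0,0.088]
  ]
}}

```text
clock: 1.77
tool_pos: [0.4504, -0.0206, 0.3142]
eef_rot: [1.0, -0.0, -0.0, 0.0]
contact_force: [0.1, -0.3, 0.8]
opening: 1.0
finger_force: 0.0
```

>>> {"op": "move_arm", "data": {
  "rows": [
    [0.0015,-0.01,0.02,0,0.088],
    [0,0,0.03,0,0.088],
    [0,0,0.03,0,0.088],
    [0,0,0.025,0,0.088],
    [0,0,0.013,0,0.088],
    [0,0,0,0,0.088],
    [0,0,0,0,0.05],
    [0,0,0,0,0.05],
    [0,0,0,0,0.05],
    [0,0,0,0,0.05]
  ]
}}

```text
clock: 2.6
tool_pos: [0.4538, -0.0124, 0.1986]
eef_rot: [1.0, -0.0, 0.0, -0.0]
contact_force: [0.3, 0.7, 0.7]
opening: 0.723
finger_force: 0.5
```

```bash
python3 -c "
from h import *
where()
s=dict(np.load('top0.npz'));P=cloud(s)
c=s['color'].astype(int);d=c.sum(2)
# mat: dark pixels at mat
m=(d<140)&(P[...,2]<.02)&(np.hypot(P[...,0]-.459,P[...,1]+.206)<.1)
n,l,st,ce=cv2.connectedComponentsWithStats(m.astype(np.uint8));k=l[247,394];print('mat',cv2.minAreaRect((P[l==k][:,:2]*1000).astype(np.float32)))
m=(P[...,2]>.013)&(P[...,2]<.1)
n,l,st,ce=cv2.connectedComponentsWithStats(m.astype(np.uint8));k=l[193,446];r_=cv2.minAreaRect((P[l==k][:,:2]*1000).astype(np.float32));print('scale',r_,cv2.boxPoints(r_))
"
```

```text
t 2.6 grasp [ 0.4538 -0.0123  0.0516] yaw -0.01 q [-0.07  0.89  0.    2.21 -0.02  0.04 -1.62] F [0.3 0.7 0.7] open mm 63.7 0.48690721374896384
mat ((459.65093994140625, -204.376220703125), (108.21244049072266, 129.55076599121094), 60.578407287597656)
scale ((585.7180786132812, -334.98052978515625), (130.02992248535156, 150.32640075683594), 61.917564392089844) [[ 488.79852 -356.95892]
 [ 621.4272  -427.72382]
 [ 682.63763 -313.00214]
 [ 550.009   -242.23724]]
```

>>> {"op": "move_arm", "data": {
  "rows": [
    [0,0,0,0,0.05],
    [0,0,0,0,0.05],
    [0,0,0,0,0.05],
    [0,0,-0.012,0,0.05],
    [0,0,-0.025,0,0.05],
    [0,0.01,-0.02,0,0.05],
    [0.002,0.03,0,0,0.05],
    [0.002,0.035,0,0,0.05],
    [0.002,0.035,0,0,0.05],
    [0,0.035,0,0,0.05]
  ]
}}

```text
clock: 3.43
tool_pos: [0.4597, -0.1589, 0.2551]
eef_rot: [1.0, 0.0, -0.0, 0.0]
contact_force: [0.4, -0.3, -1.6]
opening: 0.708
finger_force: 20.0
```

>>> {"op": "move_arm", "data": {
  "rows": [
    [0,0.03,0,0,0.05],
    [0,0.0155,0.01,0,0.05],
    [0,0,0.02,0,0.05],
    [0,0,0.015,0,0.05],
    [0,0,0.006,0,0.05],
    [0,0,0.003,0,0.05],
    [0,0,0,0,0.05],
    [0,0,0,0,0.05]
  ]
}}

```text
clock: 4.1
tool_pos: [0.4596, -0.2027, 0.2011]
eef_rot: [1.0, 0.0, -0.001, 0.0]
contact_force: [-0.3, -0.3, -2.0]
opening: 0.702
finger_force: 20.0
```

>>> {"op": "move_arm", "data": {
  "rows": [
    [0,0,0.0015,0,0.05],
    [0,0,0,0,0.05],
    [0,0,0,0,0.088],
    [0,0,0,0,0.088],
    [0,0,0,0,0.088],
    [0,0,0,0,0.088],
    [0,0,-0.02,0,0.088],
    [0,0,-0.035,0,0.088],
    [0.015,-0.006,-0.035,0,0.088],
    [0.035,-0.015,0,0,0.088]
  ]
}}

```text
clock: 4.93
tool_pos: [0.5073, -0.1856, 0.2942]
eef_rot: [1.0, -0.004, -0.0, 0.002]
contact_force: [0.5, -0.3, -0.3]
opening: 0.999
finger_force: 0.0
```

>>> {"op": "move_arm", "data": {
  "rows": [
    [0.035,-0.015,0,0,0.088],
    [0.035,-0.015,0,0,0.088],
    [0.035,-0.015,0,0,0.088],
    [0.0297,-0.011,0.01,0,0.088],
    [0,0,0.03,0,0.088],
    [0,0,0.03,0,0.088],
    [0,0,0.02,0,0.075],
    [0,0,0.01,0,0.065],
    [0,0,0,0,0.055],
    [0,0,0,0,0.03]
  ]
}}

```text
clock: 5.77
tool_pos: [0.6442, -0.1261, 0.1889]
eef_rot: [1.0, -0.0, -0.001, 0.0]
contact_force: [0.8, 0.3, 0.4]
opening: 0.72
finger_force: 0.0
```

>>> {"op": "move_arm", "data": {
  "rows": [
    [-0.002,0.003,-0.004,0,0.055],
    [0,0,0,0,0.03],
    [0,0,0,0,0.03],
    [0,0,0,0,0.03],
    [0,0,0,0,0.03],
    [0,0,0,0,0.03],
    [0,0,0,0,0.03],
    [0,0,0,0,0.03]
  ],
  "newtons": 30
}}

```text
clock: 6.43
tool_pos: [0.6427, -0.1295, 0.1946]
eef_rot: [1.0, -0.0, 0.0, 0.0]
contact_force: [-1.5, -0.5, 6.8]
opening: 0.488
finger_force: 30.0
```

>>> {"op": "move_arm", "data": {
  "rows": [
    [0,0,-0.015,0,0.03],
    [0,0,-0.03,0,0.03],
    [0,0,-0.01,0,0.03],
    [-0.03,-0.019,0,0,0.03],
    [-0.03,-0.019,0,0,0.03],
    [-0.03,-0.019,0,0,0.03],
    [-0.03,-0.019,0,0,0.03],
    [-0.03,-0.019,0,0,0.03],
    [-0.025,-0.016,0,0,0.03],
    [-0.0155,-0.0085,0,0,0.03]
  ]
}}

```text
clock: 7.27
tool_pos: [0.4488, -0.0073, 0.2487]
eef_rot: [1.0, 0.001, -0.002, -0.001]
contact_force: [-0.7, 0.4, -3.8]
opening: 0.488
finger_force: 30.0
```

>>> {"op": "move_arm", "data": {
  "rows": [
    [0.003,0.001,0,0,0.03],
    [0,0,0.02,0,0.03],
    [0,0,0.015,0,0.03],
    [0,0,0.008,0,0.03],
    [0,0,0.004,0,0.03],
    [0,0,0,0,0.03],
    [0,0,0,0,0.03]
  ]
}}

```text
clock: 7.85
tool_pos: [0.455, -0.0106, 0.2013]
eef_rot: [1.0, -0.0, -0.001, 0.0]
contact_force: [0.4, -0.3, -3.1]
opening: 0.488
finger_force: 30.0
```

>>> {"op": "move_arm", "data": {
  "rows": [
    [-0.003,0,0.002,0,0.03],
    [0,0,0.0015,0,0.03],
    [0,0,0,0,0.03],
    [0,0,0,0,0.03]
  ]
}}

```text
clock: 8.18
tool_pos: [0.4525, -0.0105, 0.1983]
eef_rot: [1.0, -0.0, -0.001, -0.0]
contact_force: [0.1, 0.3, -3.7]
opening: 0.49
finger_force: 30.0
```

Still hanging by under a millimetre; I'll lower it a touch, release, and rise.

>>> {"op": "move_arm", "data": {
  "rows": [
    [0,0,0.0015,0,0.03],
    [0,0,0,0,0.03],
    [0,0,0,0,0.06],
    [0,0,0,0,0.088],
    [0,0,0,0,0.088],
    [0,0,-0.02,0,0.088],
    [0,0,-0.03,0,0.088],
    [0.0,0,-0.035,0,0.088],
    [0.0,0,-0.035,0,0.088],
    [0,-0.02,-0.03,0,0.088]
  ]
}}

```text
clock: 9.02
tool_pos: [0.4532, 0.0063, 0.349]
eef_rot: [1.0, -0.003, -0.002, 0.001]
contact_force: [0.4, -0.4, 0.5]
opening: 0.999
finger_force: 0.0
```

>>> {"op": "move_arm", "data": {
  "rows": [
    [0.013,-0.03,-0.015,0,0.088],
    [0.013,-0.035,0,0,0.088],
    [0.013,-0.035,0,0,0.088],
    [0.013,-0.035,0,0,0.088],
    [0.013,-0.035,0,0,0.088],
    [0.013,-0.035,0,0,0.088],
    [0.013,-0.035,0,0,0.088],
    [0.013,-0.035,0,0,0.088],
    [0.013,-0.035,0,0,0.08],
    [0.013,-0.035,0,0,0.08]
  ]
}}

```text
clock: 9.85
tool_pos: [0.5837, 0.3562, 0.3613]
eef_rot: [1.0, 0.0, -0.002, 0.0]
contact_force: [0.6, -0.0, -0.0]
opening: 0.908
finger_force: 0.0
```

>>> {"op": "move_arm", "data": {
  "rows": [
    [0,-0.001,0.02,0,0.08],
    [0,0,0.02,0,0.07],
    [0,0,0.01,0,0.06],
    [0,0,0.001,0,0.06],
    [0,0,0,0,0.06],
    [0,0,0,0,0.06]
  ]
}}

```text
clock: 10.35
tool_pos: [0.584, 0.3551, 0.3114]
eef_rot: [1.0, -0.001, -0.001, -0.0]
contact_force: [-0.0, 0.3, 0.4]
opening: 0.682
finger_force: 0.0
```

```bash
python3 -c "
from h import *
where()
s=snapshot('wrist');save('w1',s);print(s['eye'],s['orientation'])
P=cloud(s);print(circ(P,.584,.358,.12,.142,.06))
"
```

```text
t 10.35 grasp [0.5836 0.3551 0.1644] yaw -0.07 q [-0.64  0.87  0.05  1.46 -0.05  0.81 -2.14] F [-0.   0.3  0.4] open mm 60.1 0.0
[0.6648796  0.3552307  0.29129221] [ 0.11049455 -0.11143854  0.69844167 -0.69824898]
(array([584.3, 360.4]), 40.2, 'med', array([597.9, 355.5]), 'z', np.float64(135.0), 7830)
```

>>> {"op": "move_arm", "data": {
  "rows": [
    [0,-0.004,0.003,0,0.06],
    [0,0,0,0,0.04],
    [0,0,0,0,0.02],
    [0,0,0,0,0.015],
    [0,0,0,0,0.015],
    [0,0,0,0,0.015],
    [0,0,0,0,0.015],
    [0,0,0,0,0.015]
  ],
  "newtons": 30
}}

```text
clock: 11.07
tool_pos: [0.5835, 0.3596, 0.3076]
eef_rot: [1.0, -0.0, -0.002, -0.0]
contact_force: [-0.3, -0.1, 1.4]
opening: 0.336
finger_force: 30.0
```

>>> {"op": "move_arm", "data": {
  "rows": [
    [0,0,-0.008,0,0.015],
    [0,0,-0.015,0,0.015],
    [0,0,-0.02,0,0.015],
    [0,0,-0.02,0,0.015],
    [0,0,-0.02,0,0.015],
    [0,0,-0.012,0,0.015],
    [0,0,0,0,0.015],
    [0.002,0.02,0,0,0.015],
    [0.004,0.03,0,0,0.015],
    [0.004,0.03,0,0,0.015]
  ]
}}

```text
clock: 11.9
tool_pos: [0.5928, 0.2796, 0.4011]
eef_rot: [1.0, 0.001, -0.003, 0.0]
contact_force: [0.5, -1.3, -2.4]
opening: 0.336
finger_force: 30.0
```

>>> {"op": "move_arm", "data": {
  "rows": [
    [0.005,0.035,0,0,0.015],
    [0.005,0.038,0,0,0.015],
    [0.005,0.038,0,0,0.015],
    [0.005,0.038,0,0,0.015],
    [0.005,0.038,0,0,0.015],
    [0.005,0.038,0,0,0.015],
    [0.005,0.038,0,0,0.015],
    [0.005,0.038,0,0,0.015],
    [0.005,0.038,0,0,0.015],
    [0.005,0.035,0,0,0.015]
  ]
}}

```text
clock: 12.73
tool_pos: [0.643, -0.0972, 0.401]
eef_rot: [1.0, -0.001, -0.003, 0.0]
contact_force: [0.3, -0.6, -3.1]
opening: 0.339
finger_force: 30.0
```

```bash
python3 -c "
from h import *
s=snapshot('top');save('top1',s);np.savez('top1.npz',**s);where()
P=cloud(s);print(circ(P,.584,.358,.11,.145,.06))
c=s['color'][140:270,60:500,::-1].astype(float)
cv2.imwrite('pics/crop1.png',cv2.resize(np.clip(255*(c/255/0.6)**0.7,0,255).astype(np.uint8),None,fx=1.8,fy=1.8,interpolation=cv2.INTER_CUBIC))
"
```

```text
t 12.78 grasp [ 0.6423 -0.1087  0.2542] yaw -0.7 q [ 0.08  0.73  0.01  1.49  0.    0.93 -1.49] F [ 1.5 -8.6 -1.7] open mm 29.8 30.001930278085638
(array([582.2, 357.2]), 39.0, 'med', array([581.6, 348.2]), 'z', np.float64(123.6), 436)
```

View pics/crop1.png

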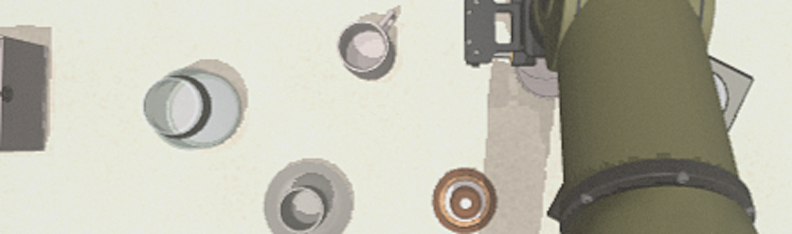

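The crop shows the leveler centred in the rest at (465,201), the carafe open with its rim around (174,106), and the spare cup untouched at (302,205). I'll lower the infuser into the dish.

>>> {"op": "move_arm", "data": {
  "rows": [
    [0.001,0.012,0,0,0.015],
    [0,0.01,0.01,0,0.015],
    [0,0,0.025,0,0.015],
    [0,0,0.03,0,0.015],
    [0,0,0.03,0,0.015],
    [0,0,0.02,0,0.015],
    [0,0,0.012,0,0.015],
    [0,0,0,0,0.015]
  ]
}}

```text
clock: 13.45
tool_pos: [0.6429, -0.1149, 0.2714]
eef_rot: [1.0, 0.001, -0.005, -0.001]
contact_force: [-0.0, 0.6, -2.9]
opening: 0.337
finger_force: 30.0
```

>>> {"op": "move_arm", "data": {
  "rows": [
    [0.001,0.009,0,0,0.015],
    [0,0.0095,0,0,0.015],
    [0,0,0.007,0,0.015],
    [0,0,0.005,0,0.015],
    [0,0,0.002,0,0.015],
    [0,0,0,0,0.015],
    [0,0,0,0,0.015]
  ]
}}

```text
clock: 14.03
tool_pos: [0.6452, -0.1345, 0.2611]
eef_rot: [1.0, 0.0, -0.002, -0.0]
contact_force: [0.1, -0.2, -2.6]
opening: 0.338
finger_force: 30.0
```

>>> {"op": "move_arm", "data": {
  "rows": [
    [0,0,0.003,0,0.015],
    [0,0,0.0015,0,0.015],
    [0,0,0,0,0.015],
    [0,0,0,0,0.015]
  ]
}}

```text
clock: 14.37
tool_pos: [0.6451, -0.1349, 0.2565]
eef_rot: [1.0, -0.0, -0.002, -0.0]
contact_force: [0.3, -0.4, -3.7]
opening: 0.339
finger_force: 30.0
```

>>> {"op": "move_arm", "data": {
  "rows": [
    [0,0,0.0015,0,0.015],
    [0,0,0,0,0.015],
    [0,0,0,0,0.015],
    [0,0,0,0,0.04],
    [0,0,0,0,0.06],
    [0,0,0,0,0.07],
    [0,0,-0.015,0,0.08],
    [0,0,-0.03,0,0.08],
    [0,0,-0.035,0,0.08],
    [0,0.02,-0.02,0,0.08]
  ]
}}

```text
clock: 15.2
tool_pos: [0.647, -0.1502, 0.3585]
eef_rot: [1.0, 0.003, 0.0, -0.002]
contact_force: [0.8, 0.9, 1.4]
opening: 0.842
finger_force: 0.0
```

>>> {"op": "move_arm", "data": {
  "rows": [
    [-0.01,0.035,0,0,0.08],
    [-0.01,0.035,0,0,0.08],
    [-0.01,0.035,0,0,0.08],
    [-0.01,0.035,0,0,0.08],
    [-0.01,0.035,0,0,0.08],
    [-0.003,0.009,0.01,0,0.08],
    [0,0,0.03,0,0.08],
    [0,0,0.03,0,0.08],
    [0,0,0.01,0,0.07],
    [0,0,0,0,0.06]
  ]
}}

```text
clock: 16.03
tool_pos: [0.5911, -0.338, 0.2722]
eef_rot: [1.0, 0.0, -0.005, -0.002]
contact_force: [0.2, 0.5, -0.2]
opening: 0.784
finger_force: 0.0
```

```bash
python3 -c "
from h import *
where()
s=snapshot('wrist');save('w2',s);P=cloud(s)
print(circ(P,.594,-.334,.033,.05,.055),circ(P,.594,-.334,.064,.085,.03))
"
```

```text
t 16.03 grasp [ 0.5897 -0.3375  0.1252] yaw 0.02 q [ 0.47  0.92 -0.03  1.48  0.04  0.75 -1.15] F [ 0.2  0.5 -0.2] open mm 69.0 0.0
(array([ 594.9, -334.3]), 41.0, 'med', array([ 604.7, -335.1]), 'z', np.float64(40.0), 5923) (array([ 594.9, -334.2]), 15.7, 'med', array([ 597.5, -334.2]), 'z', np.float64(74.5), 1530)
```

View pics/w2.png

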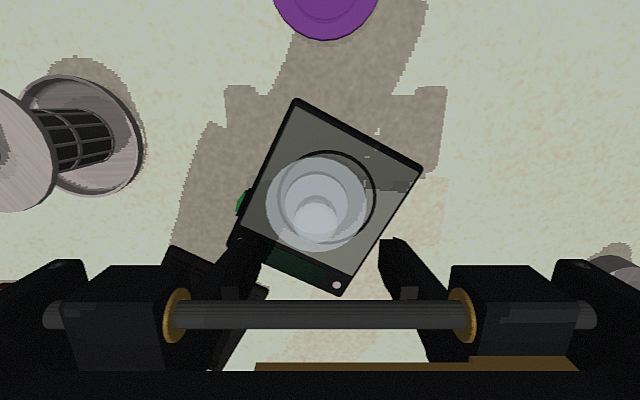

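The wrist view shows the lid at (317,205), offset from the platform circle (323,195), with the fingers straddling it. The purple lid at (325,10) is well clear. Descending to grip.

>>> {"op": "move_arm", "data": {
  "rows": [
    [0.004,-0.003,0.02,0,0.06],
    [0,0,0.02,0,0.06],
    [0,0,0.015,0,0.06],
    [0,0,0.003,0,0.06],
    [0,0,0,0,0.06],
    [0,0,0,0,0.06]
  ]
}}

```text
clock: 16.58
tool_pos: [0.5965, -0.3364, 0.2186]
eef_rot: [1.0, -0.0, -0.001, 0.001]
contact_force: [-0.2, -0.8, 0.8]
opening: 0.68
finger_force: 0.0
```

>>> {"op": "move_arm", "data": {
  "rows": [
    [-0.001,-0.002,0.0045,0,0.06],
    [0,0,0,0,0.05],
    [0,0,0,0,0.035],
    [0,0,0,0,0.015],
    [0,0,0,0,0.015],
    [0,0,0,0,0.015],
    [0,0,0,0,0.015],
    [0,0,0,0,0.015]
  ],
  "newtons": 25
}}

```text
clock: 17.25
tool_pos: [0.595, -0.3341, 0.2131]
eef_rot: [1.0, -0.0, -0.002, 0.0]
contact_force: [-0.6, -0.6, 1.1]
opening: 0.337
finger_force: 25.0
```

>>> {"op": "move_arm", "data": {
  "rows": [
    [0,0,-0.01,0,0.015],
    [0,0,-0.025,0,0.015],
    [0,0,-0.035,0,0.015],
    [0,0,-0.035,0,0.015],
    [0,-0.01,-0.035,0,0.015],
    [0,-0.03,-0.02,0,0.015],
    [0,-0.038,0,0,0.015],
    [0,-0.038,0,0,0.015],
    [0,-0.038,0,0,0.015],
    [0,-0.038,0,0,0.015]
  ]
}}

```text
clock: 18.08
tool_pos: [0.5951, -0.1403, 0.3736]
eef_rot: [1.0, -0.0, -0.002, -0.0]
contact_force: [0.0, 0.8, -2.3]
opening: 0.34
finger_force: 25.0
```

```bash
python3 -c "
from h import *
where()
s=snapshot('top');np.savez('top2.npz',**s)
P=cloud(s)
for a,b in((.12,.127),(.127,.14),(.115,.14)):print(circ(P,.584,.358,a,b,.06))
print('dish inf',circ(P,.645,-.134,.075,.09,.06),'cup',circ(P,.46,-.204,.05,.08,.05),'lev',circ(P,.45,-.01,.055,.075,.04),'spare',circ(P,.445,.21,.05,.08,.05))
c=s['color'][150:240,110:230,::-1].astype(float)
cv2.imwrite('pics/carafe.png',cv2.resize(np.clip(255*(c/255/0.6)**0.7,0,255).astype(np.uint8),None,fx=5,fy=5,interpolation=cv2.INTER_CUBIC))
# platform in top0
"
```

```text
t 18.08 grasp [ 0.5945 -0.1402  0.2266] yaw -0.03 q [ 0.16  0.7  -0.01  1.65  0.01  0.8  -1.43] F [ 0.   0.8 -2.3] open mm 29.9 24.997699168743566
(array([581.8, 355. ]), 36.9, 'med', array([583. , 368.1]), 'z', np.float64(123.9), 84)
(array([581.7, 357.4]), 36.3, 'med', array([581.7, 356.8]), 'z', np.float64(130.9), 178)
(array([581.4, 356.1]), 37.6, 'med', array([581. , 350.3]), 'z', np.float64(126.9), 363)
dish inf (array([ 645.8, -135.8]), 40.1, 'med', array([ 668. , -120.6]), 'z', np.float64(83.7), 271) cup (array([ 457.9, -202.3]), 31.0, 'med', array([ 454.2, -193.8]), 'z', np.float64(68.7), 172) lev (array([451.7, -10.5]), 21.5, 'med', array([451.2,  -9.4]), 'z', np.float64(63.7), 255) spare (array([445.5, 209.5]), 31.0, 'med', array([444. , 211.2]), 'z', np.float64(65.5), 204)
```

View pics/carafe.png

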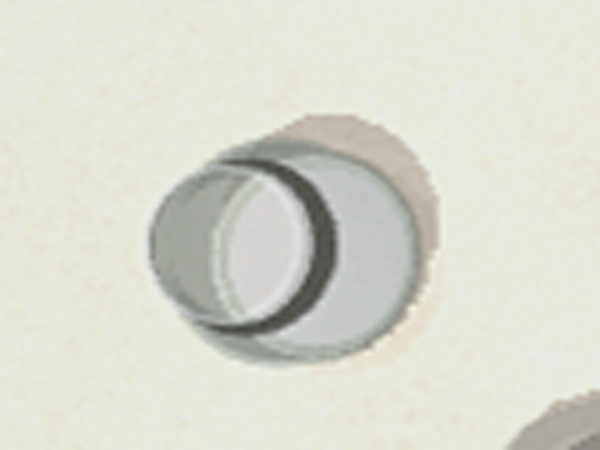

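The crop shows the empty rim centred at about (230,243), and depth at rim height gives a carafe centre of (0.582, 0.357). The infuser, leveler, cup and spare cup are all where they should be. I'll carry the lid over.

>>> {"op": "move_arm", "data": {
  "rows": [
    [-0.001,-0.038,0,0,0.015],
    [-0.001,-0.04,0,0,0.015],
    [-0.001,-0.04,0,0,0.015],
    [-0.001,-0.04,0,0,0.015],
    [-0.001,-0.04,0,0,0.015],
    [-0.001,-0.04,0,0,0.015],
    [-0.001,-0.04,0,0,0.015],
    [-0.001,-0.04,0,0,0.015],
    [-0.001,-0.04,0,0,0.015],
    [-0.001,-0.04,0,0,0.015]
  ]
}}

```text
clock: 18.97
tool_pos: [0.5852, 0.2578, 0.3734]
eef_rot: [1.0, 0.0, -0.002, -0.0]
contact_force: [0.9, 0.2, -1.1]
opening: 0.339
finger_force: 25.0
```

```bash
python3 -c "
from h import *
s=snapshot('top');save('top3',s);np.savez('top3.npz',**s);P=cloud(s)
m=(P[...,2]>.013)&(P[...,2]<.04)&(np.hypot(P[...,0]-.586,P[...,1]+.335)<.13)
n,l,st,ce=cv2.connectedComponentsWithStats(m.astype(np.uint8));k=l[193,446];q=P[l==k];r_=cv2.minAreaRect((q[:,:2]*1000).astype(np.float32));print('scale',r_,cv2.boxPoints(r_))
c=s['color'][150:245,400:490,::-1].astype(float)
cv2.imwrite('pics/scale.png',cv2.resize(np.clip(255*(c/255/0.6)**0.7,0,255).astype(np.uint8),None,fx=6,fy=6,interpolation=cv2.INTER_CUBIC))
"
```

```text
scale ((585.3721313476562, -335.0565185546875), (130.72750854492188, 149.91744995117188), 62.436439514160156) [[ 488.67548 -358.31555]
 [ 621.57697 -427.6872 ]
 [ 682.0688  -311.7975 ]
 [ 549.1673  -242.42584]]
```

View pics/scale.png

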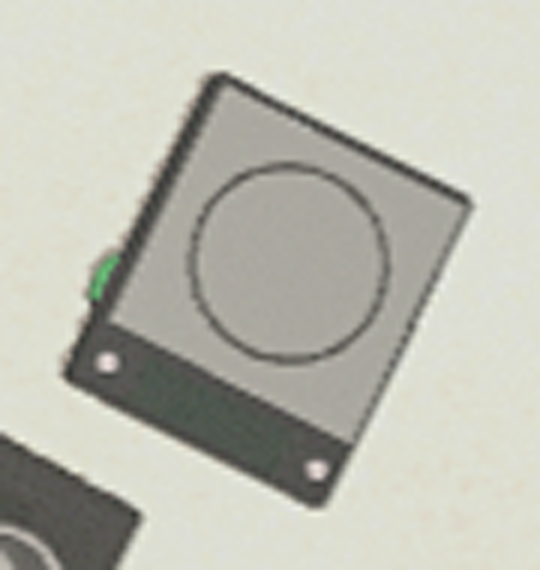

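The crop shows the empty platform with its circle centred at (289,263), strip at the lower left. Next: lid down onto the carafe.

```bash
python3 -c "
from h import *
s=dict(np.load('top3.npz'));print(onplane(s,400+289.5/6-.5,150+263.5/6-.5,.022))"
```

```text
[ 0.59533593 -0.34309419  0.022     ]
```

>>> {"op": "move_arm", "data": {
  "rows": [
    [-0.001,-0.03,0,0,0.015],
    [-0.001,-0.03,0,0,0.015],
    [-0.001,-0.025,0,0,0.015],
    [0,-0.012,0,0,0.015],
    [0,0,0.015,0,0.015],
    [0,0,0.015,0,0.015],
    [0,0,0,0,0.015],
    [0,0,0,0,0.015]
  ]
}}

```text
clock: 19.68
tool_pos: [0.5827, 0.3517, 0.3424]
eef_rot: [1.0, -0.001, -0.003, 0.001]
contact_force: [-0.4, -0.1, -0.7]
opening: 0.339
finger_force: 25.0
```

>>> {"op": "move_arm", "data": {
  "rows": [
    [-0.0005,-0.0055,0,0,0.015],
    [0,0,0.012,0,0.015],
    [0,0,0.01,0,0.015],
    [0,0,0.006,0,0.015],
    [0,0,0.003,0,0.015],
    [0,0,0,0,0.015],
    [0,0,0,0,0.015]
  ]
}}

```text
clock: 20.27
tool_pos: [0.582, 0.3584, 0.3117]
eef_rot: [1.0, -0.0, -0.002, 0.0]
contact_force: [-0.2, 0.3, -1.9]
opening: 0.338
finger_force: 25.0
```

>>> {"op": "move_arm", "data": {
  "rows": [
    [0,0,0.002,0,0.015],
    [0,0,0.001,0,0.015],
    [0,0,0,0,0.015],
    [0,0,0,0,0.015]
  ]
}}

```text
clock: 20.6
tool_pos: [0.582, 0.3585, 0.3091]
eef_rot: [1.0, -0.0, -0.002, -0.0]
contact_force: [0.4, 0.0, -0.9]
opening: 0.338
finger_force: 25.0
```

>>> {"op": "move_arm", "data": {
  "rows": [
    [0,0,0.0005,0,0.015],
    [0,0,0,0,0.03],
    [0,0,0,0,0.05],
    [0,0,0,0,0.07],
    [0,0,0,0,0.088],
    [0,0,-0.015,0,0.088],
    [0,0,-0.03,0,0.088],
    [0,0,-0.03,0,0.088],
    [-0.005,0.02,0,0,0.088],
    [-0.01,0.038,0,0,0.088]
  ]
}}

```text
clock: 21.43
tool_pos: [0.5673, 0.3053, 0.3854]
eef_rot: [1.0, 0.003, 0.001, -0.004]
contact_force: [-0.0, -0.3, -1.4]
opening: 0.919
finger_force: 0.0
```

>>> {"op": "move_arm", "data": {
  "rows": [
    [-0.0095,0.04,0,0,0.088],
    [-0.0095,0.04,0,0,0.088],
    [-0.0095,0.04,0,0,0.088],
    [-0.0095,0.04,0,0,0.088],
    [-0.0095,0.04,0,0,0.088],
    [-0.0095,0.04,0,0,0.088],
    [-0.0095,0.04,0,0,0.088],
    [-0.0095,0.04,0,0,0.088],
    [-0.0095,0.04,0.01,0,0.088],
    [-0.0095,0.04,0.02,0,0.088]
  ]
}}

```text
clock: 22.27
tool_pos: [0.473, -0.0977, 0.3571]
eef_rot: [1.0, -0.001, 0.001, 0.001]
contact_force: [-0.2, 0.1, 0.5]
opening: 0.994
finger_force: 0.0
```

```bash
python3 -c "
from h import *
s=snapshot('top');P=cloud(s);where()
print('lid',circ(P,.582,.357,.126,.145,.06),circ(P,.582,.357,.16,.18,.03))"
```

```text
t 22.32 grasp [ 0.468  -0.1067  0.2066] yaw -0.77 q [ 0.12  0.59 -0.    2.05  0.02  0.51 -1.48] F [-2.1 -4.4 -1.7] open mm 87.9 0.0
lid (array([581.4, 357.9]), 41.4, 'med', array([580.1, 351.7]), 'z', np.float64(137.0), 873) (array([581.8, 358.3]), 16.1, 'med', array([580.9, 356.2]), 'z', np.float64(171.5), 180)
```

>>> {"op": "move_arm", "data": {
  "rows": [
    [-0.004,0.03,0,0,0.088],
    [-0.004,0.03,0.01,0,0.088],
    [-0.001,0.025,0.02,0,0.088],
    [0,0.008,0.02,0,0.088],
    [0,0,0,0,0.088],
    [0,0,0,0,0.088]
  ]
}}

```text
clock: 22.82
tool_pos: [0.4637, -0.1881, 0.3053]
eef_rot: [1.0, -0.0, -0.003, -0.001]
contact_force: [-0.7, 1.1, 0.2]
opening: 0.997
finger_force: 0.0
```

>>> {"op": "move_arm", "data": {
  "rows": [
    [-0.005,0.0145,0,0,0.088],
    [0,0,0,0,0.088],
    [0,0,0.03,0,0.088],
    [0,0,0.03,0,0.088],
    [0,0,0.025,0,0.088],
    [0,0,0.015,0,0.088],
    [0,0,0.004,0,0.088],
    [0,0,0,0,0.088]
  ]
}}

```text
clock: 23.48
tool_pos: [0.4589, -0.2014, 0.2017]
eef_rot: [1.0, 0.001, -0.002, -0.0]
contact_force: [-1.1, 0.4, 0.0]
opening: 0.998
finger_force: 0.0
```

>>> {"op": "move_arm", "data": {
  "rows": [
    [0,0.001,0,0,0.075],
    [0,0,0,0,0.05],
    [0,0,0,0,0.05],
    [0,0,0,0,0.05],
    [0,0,0,0,0.05],
    [0,0,0,0,0.05],
    [0,0,0,0,0.05],
    [0,0,0,0,0.05]
  ],
  "newtons": 20
}}

```text
clock: 24.15
tool_pos: [0.4587, -0.2038, 0.2027]
eef_rot: [1.0, -0.0, -0.001, 0.0]
contact_force: [-0.9, 0.8, 6.6]
opening: 0.703
finger_force: 20.0
```

>>> {"op": "move_arm", "data": {
  "rows": [
    [0,0,-0.012,0,0.05],
    [0,0,-0.025,0,0.05],
    [0,0,-0.018,0,0.05],
    [0.025,0.025,0,0,0.05],
    [0.028,0.028,0,0,0.05],
    [0.028,0.028,0,0,0.05],
    [0.028,0.028,0,0,0.05],
    [0.02,0.02,0,0,0.05],
    [0.008,0.009,0,0,0.05],
    [0,0,0,0,0.05]
  ]
}}

```text
clock: 24.98
tool_pos: [0.5964, -0.3447, 0.256]
eef_rot: [1.0, -0.001, -0.001, 0.001]
contact_force: [-0.3, -0.3, -1.9]
opening: 0.703
finger_force: 20.0
```

>>> {"op": "move_arm", "data": {
  "rows": [
    [0,0,0.015,0,0.05],
    [0,0,0.012,0,0.05],
    [0,0,0.006,0,0.05],
    [0,0,0.003,0,0.05],
    [0,0,0.001,0,0.05],
    [0,0,0,0,0.05],
    [0,0,0,0,0.05]
  ]
}}

```text
clock: 25.57
tool_pos: [0.5956, -0.3418, 0.2198]
eef_rot: [1.0, -0.0, -0.002, 0.0]
contact_force: [-0.7, 0.3, -1.1]
opening: 0.701
finger_force: 20.0
```

>>> {"op": "move_arm", "data": {
  "rows": [
    [0,0.001,0.002,0,0.05],
    [0,0,0.0015,0,0.05],
    [0,0,0,0,0.05],
    [0,0,0,0,0.05]
  ]
}}

```text
clock: 25.9
tool_pos: [0.5957, -0.3432, 0.2169]
eef_rot: [1.0, -0.0, -0.001, 0.0]
contact_force: [-0.4, 0.5, 4.4]
opening: 0.705
finger_force: 20.0
```

Upward force shows contact. Release and rise clear of the cup.

>>> {"op": "move_arm", "data": {
  "rows": [
    [0,0,0,0,0.06],
    [0,0,0,0,0.075],
    [0,0,0,0,0.088],
    [0,0,0,0,0.088],
    [0,0,0,0,0.088],
    [0,0,-0.02,0,0.088],
    [0,0,-0.03,0,0.088],
    [0,0,-0.035,0,0.088],
    [0,0,-0.035,0,0.088],
    [-0.02,0.03,0,0,0.088]
  ]
}}

```text
clock: 26.73
tool_pos: [0.5836, -0.366, 0.3435]
eef_rot: [1.0, 0.006, 0.007, -0.001]
contact_force: [3.2, 0.3, 0.8]
opening: 0.997
finger_force: 0.0
```

>>> {"op": "move_arm", "data": {
  "rows": [
    [-0.025,0.035,0,0,0.088],
    [-0.025,0.035,0,0,0.088],
    [-0.025,0.035,0,0,0.088],
    [-0.025,0.035,0,0,0.088],
    [-0.02,0.03,0,0,0.088],
    [0,0,0,0,0.088],
    [0,0,0,0,0.088]
  ]
}}

```text
clock: 27.32
tool_pos: [0.456, -0.5413, 0.3359]
eef_rot: [1.0, -0.003, -0.003, 0.001]
contact_force: [0.4, 0.9, -1.4]
opening: 1.0
finger_force: 0.0
```

```bash
python3 -c "
from h import *
where()
s=snapshot('top');save('end',s);P=cloud(s)
for n,a in dict(cup=(.596,-.343,.06,.1,.05),lev=(.45,-.01,.055,.075,.04),infcollar=(.645,-.135,.075,.09,.06),infknob=(.645,-.135,.1,.13,.03),liddisc=(.582,.357,.126,.145,.06),spare=(.445,.21,.05,.08,.05)).items(): print(n,circ(P,*a))"
```

```text
t 27.32 grasp [ 0.4552 -0.5415  0.1889] yaw -0.35 q [ 0.85  0.88 -0.1   1.35  0.1   0.92 -0.85] F [ 0.4  0.9 -1.4] open mm 88.1 0.0
cup (array([ 595.2, -342.9]), 31.6, 'med', array([ 594.8, -345. ]), 'z', np.float64(80.2), 296)
lev (array([451.9, -10.5]), 21.5, 'med', array([452.1, -10.4]), 'z', np.float64(63.8), 256)
infcollar (array([ 646.5, -135.1]), 40.2, 'med', array([ 644. , -132.4]), 'z', np.float64(83.5), 707)
infknob (array([ 646. , -134.8]), 15.4, 'med', array([ 644.8, -134.1]), 'z', np.float64(117.2), 150)
liddisc (array([581.8, 358.2]), 41.5, 'med', array([580.1, 351.9]), 'z', np.float64(136.8), 874)
spare (array([446. , 209.3]), 31.3, 'med', array([444.4, 210.7]), 'z', np.float64(65.3), 201)
```

View pics/end.png

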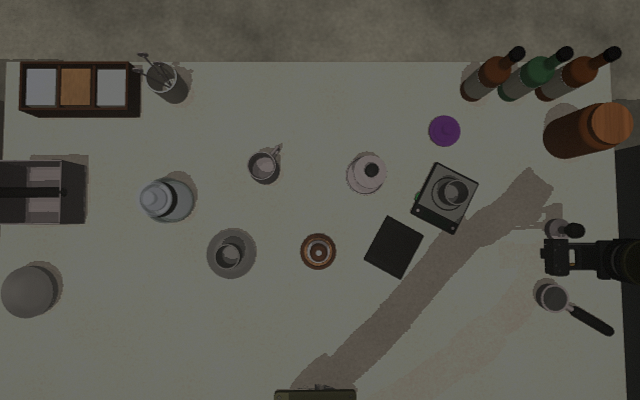

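All four things are in place: lid (165,198), leveler (319,251), infuser (366,173), cup (452,191). The spare cup at (231,253) is unmoved and the gripper is clear. Handing in.

```bash
python3 -c "
from plant import r
print(r.finish_job())"
```

```text
the job is handed in; nothing more can be done
None
```

The job is handed in after about 27 s of robot time; no verdict came back, but the last camera check showed the infuser in the dish, the lid on the carafe, the leveler in its rest and the grey cup on the scale, each within about 3 mm of its target, and the spare cup unmoved.

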